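# Raise the documentation camera one notch and take the picture

## Task

The camera of the documentation stand sits too low to get all three sample tubes into the picture: lift its head by the handle until the ratchet catches in the next notch up, just one notch, and leave it hanging there by itself. Then take the picture with a firm press on the large capture key of the sloping panel, without forcing the thin membrane or pressing the small keys. Leave the tubes as they lie.

Things in the scene. Friction and masses are not known exactly. Their poses are not given: they have to be found in the camera images.
- stand: documentation stand, fixed: white housing 245 deep (x), 200 wide (y), 53 mm high, flat stage on top, column 352 mm high near its back, key panel along its front. Origin: on the bench, 130 mm behind the front lip, mid-width; x points from the panel back to the column, y left, z up. The panel rises at 27 degrees from x = -130, z = 16 to x = -58, z = 53 mm. Stage centre x = -8, z = 57 mm
- lift_handle (a point): middle of the black bar handle on the camera head, where to grip. Bar 12 mm thick, straight for 84 mm along this point's x; axes as the stand's. Free below the bar: 32 mm. 256 mm above the bench at the start. Head 78 mm wide; its front end is 79 mm before this point and hangs over the key panel; underside of ring light (132 mm round) 85, of lens 106 mm lower; column 98 mm behind
- head (a joint): height of the camera head on the column, m, up is +: 0, 0.04, 0.08 in its three notches; it starts in the lowest. Weighs 0.47 to 0.7 kg, 1 N friction. A sprung pawl at its left clicks over the rack's teeth as it rises and drops in about 3 mm above each notch; let go, the head sinks onto the notch last passed and cannot go back below it. Top stop 0.095
- capture_key: large key, 64 wide (y), 36 mm high (x, up the slope), small ring symbol, right half of the panel. Origin: its centre, at the panel's surface; z = outward normal, 27 degrees from vertical towards the front; y left. Face 3.3 mm proud. Hardly any travel: gives 1 mm at 6 N, 2.2 mm at 10 N, then is hard. Answers when 4 N are felt for 0.15 s; over 40 N ruins it. The head above hinders an upright tool
- upper_key: small square key, 18 x 18 mm, just left of the capture key (59 mm from centre to centre along y), upper one of two; not to be pressed. Origin and axes as for the capture key
- lower_key: small square key, 18 x 18 mm, just below the upper one (27 mm down the slope); not to be pressed. Origin and axes as for the capture key
- tube_a: white sample tube 52 mm long, 15 mm thick, lying loose along the stand's y between low ribs on the stage, the front one of three; origin at the middle of its underside
- tube_b: sample tube like the first, the middle one
- tube_c: sample tube like the first, the rear one

How it is judged:
By the outcome, as a careful person would: the job done as asked, in the order asked, and still so for the second after the job is handed in, with the robot touching nothing.
It also fails if it takes over 51 s, if anything falls off the work surface, if the arm or the gripper's body presses on something with over 40 N, if the wrist force passes 120 N, or if a joint passes its speed limit or range.

## Robot

A 7-joint arm with a two-finger parallel gripper is mounted at the origin on a cart in front of the work surface, level with it; the furniture and walls round the work are solid. World frame = base frame: x ahead of the robot, y to its left, z up, the work surface at z = 0. Lengths are in m, angles in rad, forces in N, time in s.
With the tool pointing down it reaches from about 0.4 to 0.875 m from the base axis. Payload 4.4 kg.
Tool frame: the origin (TCP) lies on the centre line of the jaws, within the pads' length; the fingertips stand 22 mm ahead of it and the grasp point (between the pads) lies 3 mm ahead of it; z points along the fingers, y is the line along which they close (so a half turn about z gives the same grasp; the last joint's range is limited). The gripper opens to 85 mm and grips with 20 to 120 N. Pads are 22 mm wide; open, the fingers measure 114 mm over their backs; the gripper's body (76 mm by 85 mm) begins 54 mm behind the grasp point. The pads swing forward as they close: fully open they stand 13 mm farther back than shut.
Start: joints at [-1.296, 0.628, 0.038, 1.517, -0.027, 0.996, -0.02], TCP at [0.217, 0.613, 0.253] pointing down, gripper open.
Joint ranges: [-3.06, 3.06], [-0.37, 2.12], [-1.25, 1.32], [0.18, 2.47], [-1.1, 4.24], [0.23, 1.98], [-2.94, 2.94]. Speed limits (rad/s): [2.57, 2.57, 3.14, 3.14, 3.14, 3.14, 3.14].

## Interface

Orientations are given as a rotation vector (axis times angle).
In Python, from bench import arm gives the robot as it stands. The module is installed in compiled form; this text tells all that it offers. Calls block until the motion is done:
- arm.move_pose(position, orientation): joint-space move of the TCP to a pose.
- arm.move_straight(position, v=0.15, rot=None): straight line of the TCP; rot=None keeps the orientation; v is the mean speed in m/s.
- arm.goto_joints(angles): joint-space move.
- arm.command_gripper(opening, grip_force=None): finger opening in m; grip_force is the grip in N (None keeps the last); returns when the fingers have stopped.
- arm.pause(seconds).
- arm.inverse_kinematics(position, orientation): joint angles nearest the present ones, or None.
- arm.camera(name): name is "side" or "top" or "wrist"; returns a dict with "frame" (480x640x3 uint8, red, green, blue), "fx", "fy", "cx", "cy" (pixels), "R" (3x3) and "t" (3): a world point X has camera coordinates R X + t; the wrist camera has in their place "T_tool_cam" (4x4, takes a point from camera to tool coordinates, whose origin is the TCP and whose axes are the flange's). Camera axes: x right, y down, z forward; pixel columns grow to the right and rows downward; lengths in m; the calibration is good to about 2 mm. A picture is of the moment at which its call begins: read the wrist's pose just before it. There is no depth.
A pose or a line that the arm cannot do raises arm.Unreachable and nothing moves.
- arm.finish_job(): hands the job in; it is judged then, once.
Readings, each from a call of its own:
- arm.current_time_s(): time.
- arm.current_joints(): joint angles.
- arm.current_joint_vel(): joint speeds.
- arm.current_joint_torque(): joint torques, N m.
- arm.current_position(): TCP position.
- arm.current_orientation(): TCP orientation.
- arm.current_force(): force on the tool from outside, world axes, zero at the start.
- arm.current_moment(): the same for the moment, N m.
- arm.current_gripper_width(): finger opening in m.
- arm.current_finger_force(): force on a finger pad.
Only numpy, scipy, OpenCV 4.12 (cv2) and the standard library are available. Lean on these libraries where they do the work, as an engineer would, in place of code of your own. Each camera call takes 0.05 s, during which the arm holds its last target. There are 200 camera calls.

## Working session

There is one attempt and no reset: what is moved stays moved. The work goes in short steps, each a Python script; the robot and the scene stay as the last script left them, time stands still between calls to the robot, and variables do not carry over. Pictures are saved under pics/ and viewed, at most 10 in all, crops included, and the job is handed in when it is done.

```bash
mkdir -p pics; python3 - <<'E'
from bench import arm
import cv2,json,numpy as np
for n in ("side","top"):
    c=arm.camera(n); cv2.imwrite(f"pics/{n}0.png",c["frame"][:,:,::-1])
    json.dump({k:np.asarray(v).tolist() for k,v in c.items() if k!="frame"},open(f"{n}.json","w"))
    print(n,{k:np.round(v,3).tolist() for k,v in c.items() if k!="frame"})
print(arm.current_orientation(),arm.current_time_s())
E
```

```text
side {'fx': 573.001, 'fy': 573.001, 'cx': 317.959, 'cy': 246.857, 'R': [[0.822, -0.569, -0.003], [-0.267, -0.381, -0.885], [0.502, 0.729, -0.465]], 't': [-0.626, 0.238, 0.75]}
top {'fx': 549.8, 'fy': 549.8, 'cx': 318.866, 'cy': 232.643, 'R': [[-0.154, -0.988, -0.01], [-0.751, 0.124, -0.648], [0.642, -0.092, -0.761]], 't': [-0.114, 0.612, 0.551]}
[-5.32717665e-01 -3.09583151e+00  2.70501917e-03] 0.1
```

View pics/side0.png

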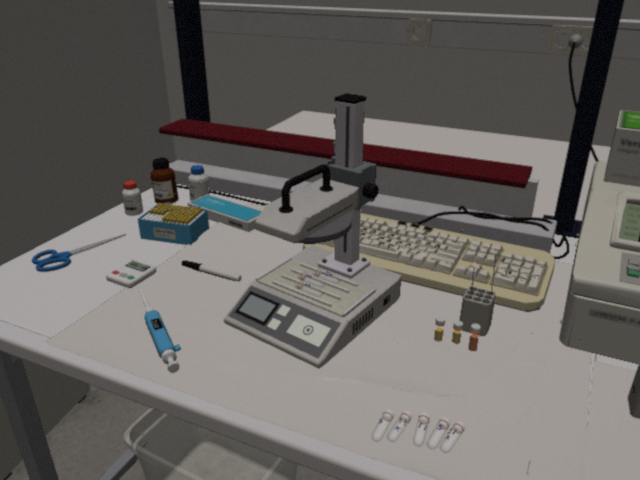

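View pics/top0.png

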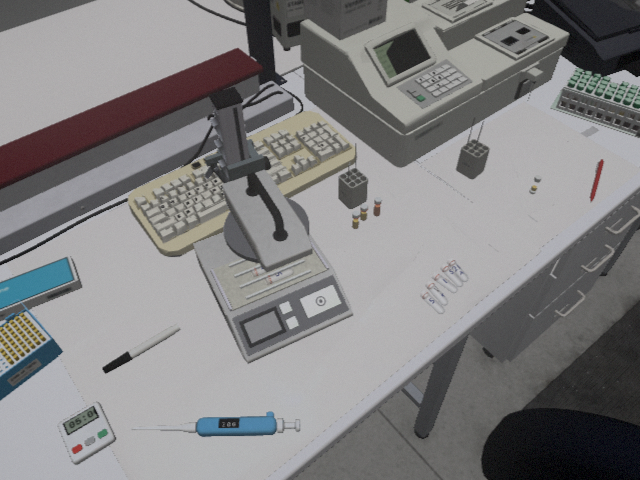

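The side view shows the stand with its panel at about (285,318), the capture key at (308,330) and the handle bar at about (305,185). In the top view the capture key is at (321,301) and the handle at about (265,205). I'll enlarge both.

```bash
python3 - <<'E'
import cv2,numpy as np
def crop(n,x0,y0,x1,y1,s):
    im=cv2.imread(f"pics/{n}0.png")[y0:y1,x0:x1]; im=cv2.resize(im,None,fx=s,fy=s,interpolation=cv2.INTER_CUBIC)
    for i in range(0,x1-x0,20): cv2.putText(im,str(x0+i),(i*s,10),0,.4,(0,0,255)); cv2.line(im,(i*s,12),(i*s,20),(0,0,255))
    for i in range(0,y1-y0,20): cv2.putText(im,str(y0+i),(0,i*s+4),0,.4,(0,0,255)); cv2.line(im,(26,i*s),(34,i*s),(0,0,255))
    cv2.imwrite(f"pics/{n}crop.png",im)
crop("side",220,150,410,358,4 if False else 3)
crop("top",185,150,360,360,3)
a=cv2.imread("pics/sidecrop.png");b=cv2.imread("pics/topcrop.png");print(a.shape,b.shape)
E
```

```text
(624, 570, 3) (630, 525, 3)
```

View pics/sidecrop.png

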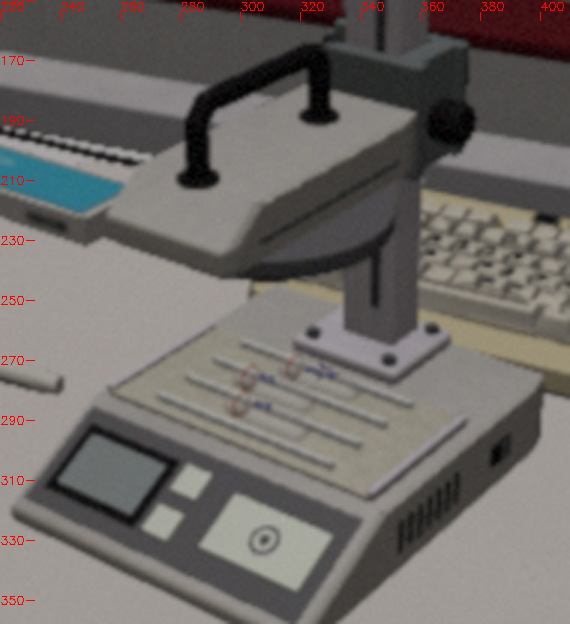

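View pics/topcrop.png

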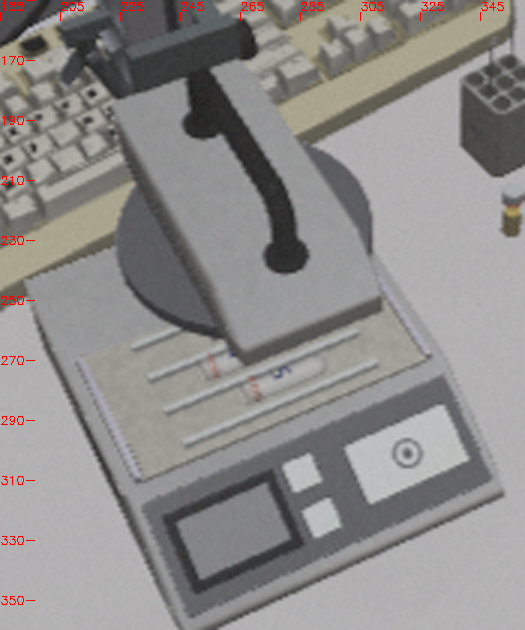

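```bash
cat >h.py <<'E'
import json,numpy as np,cv2
from scipy.optimize import least_squares
from scipy.spatial.transform import Rotation as Ro
C={n:json.load(open(n+".json")) for n in("side","top")}
def proj(c,X):
    p=np.array(c["R"])@X+np.array(c["t"]); return np.array([c["fx"]*p[0]/p[2]+c["cx"],c["fy"]*p[1]/p[2]+c["cy"]])
def stand(q): return Ro.from_euler('z',q[2]).as_matrix(),np.array([q[0],q[1],0])
s,c_=np.sin(np.deg2rad(27)),np.cos(np.deg2rad(27))
def panel(u,y,h=0): return np.array([-.130+u*c_-h*s, y, .016+u*s+h*c_])
E
cat >fit.py <<'E'
from h import *
obs=[("side","cap",308.3,330),("side","up",283.3,310.3),("side","lo",273.7,323.7),("side",(.115,-.1,.053),400.3,275.7),("side",(-.058,-.1,.053),345,320),("side",(-.058,.1,.053),250.7,286),
("top","cap",320.7,301),("top","up",285.7,307.7),("top","lo",292.3,322.7),("top",(.115,.1,.053),194.3,246.7),("top",(-.13,-.1,.016),351.7,314.3),("top",(-.058,.1,.053),233,318),
("side","h",306,175.7),("top","h",268,198)]
def P(k,q):
    R,t=stand(q); u,y=q[3],q[4]
    if k=="cap": L=panel(u,y,.0033)
    elif k=="up": L=panel(u+.0135+q[7],y+.059,.003)
    elif k=="lo": L=panel(u-.0135+q[7],y+.059,.003)
    elif k=="h": L=np.array([q[5],q[6],.256])
    else: L=np.array(k)
    return R@L+t
f=lambda q:np.concatenate([proj(C[n],P(k,q))-(a,b) for n,k,a,b in obs])
r=least_squares(f,[.5,0,0,.04,-.04,-.02,0,0],loss="soft_l1")
print(np.round(r.x,4)); print(np.round(r.fun.reshape(-1,2),1).tolist() if r.fun.size==28 else np.round(f(r.x),1))
for k in("cap","h"): print(k,P(k,r.x))
R,t=stand(r.x)
json.dump(dict(q=r.x.tolist()),open("fit.json","w"))
E
python3 fit.py
```

```text
[ 6.634e-01 -1.347e-01  3.335e-01  4.500e-02 -5.180e-02 -2.620e-02
 -1.800e-03  3.000e-04]
[[-1.0, -0.7], [-0.9, -0.7], [-0.8, -0.6], [1.3, -0.4], [0.9, 2.4], [-3.0, -3.9], [1.1, -0.3], [1.0, -0.3], [1.2, -0.2], [-1.6, -1.6], [6.0, -0.4], [-4.1, 0.4], [-0.8, 0.6], [0.1, -1.8]]
cap [ 0.59395152 -0.21363506  0.03936981]
h [ 0.6391529  -0.14500519  0.256     ]
```

The fit is consistent: the handle lands on the stand's midline and the key spacings match within about 1 px. Next I'll check reachability, then go above the handle and look.

```bash
cat >>h.py <<'E'
q=json.load(open("fit.json"))["q"]; RS,tS=stand(q)
def W(L): return RS@np.array(L)+tS
def tool(tilt,sg):  # tool z tilted from down towards stand +x (body leans to the front)
    a=np.deg2rad(tilt); z=np.array([np.sin(a),0,-np.cos(a)]); y=np.array([0,sg,0.]); 
    return Ro.from_matrix(RS@np.column_stack([np.cross(y,z),y,z]))
HX,HY=q[5],q[6]
E
cat > ik.py <<'E'
from h import *; from bench import arm
for sg in(1,-1):
    for tilt,L in[(0,(HX,HY,.42)),(0,(HX,HY,.259)),(0,(HX,HY,.31))]+[(t,panel(q[3],q[4],d+.0033)) for t in(27,35,45) for d in(.022,.1)]:
        j=arm.inverse_kinematics(W(L) if tilt==0 else W(L),tool(tilt,sg).as_rotvec())
        print(sg,tilt,np.round(W(L),3),None if j is None else np.round(j,2))
E
python3 ik.py
```

```text
1 0 [ 0.639 -0.145  0.42 ] [-0.03  0.55  0.39  1.25 -0.2   1.39  2.25]
1 0 [ 0.639 -0.145  0.259] [ 0.14  0.63  0.08  1.5  -0.05  1.02  2.13]
1 0 [ 0.639 -0.145  0.31 ] [ 0.08  0.59  0.17  1.43 -0.11  1.13  2.17]
1 27 [ 0.585 -0.217  0.059] [ 1.03  1.   -0.87  2.02  1.61  0.34  0.93]
1 27 [ 0.551 -0.228  0.128] [ 1.1   0.84 -0.89  2.06  1.19  0.29  1.3 ]
1 35 [ 0.585 -0.217  0.059] [ 1.09  1.04 -0.87  2.09  2.22  0.26  0.4 ]
1 35 [ 0.551 -0.228  0.128] [ 1.25  0.96 -1.05  2.13  1.69  0.3   0.9 ]
1 45 [ 0.585 -0.217  0.059] [ 1.26  1.23 -1.06  2.14  2.49  0.38  0.33]
1 45 [ 0.551 -0.228  0.128] [ 1.33  1.04 -1.05  2.2   2.46  0.25  0.26]
-1 0 [ 0.639 -0.145  0.42 ] [-0.25  0.64  0.87  1.25 -0.48  1.46 -0.67]
-1 0 [ 0.639 -0.145  0.259] [-0.23  0.74  0.76  1.51 -0.55  1.11 -0.59]
-1 0 [ 0.639 -0.145  0.31 ] [-0.25  0.71  0.81  1.44 -0.53  1.22 -0.61]
-1 27 [ 0.585 -0.217  0.059] [ 1.03  1.   -0.87  2.02  1.61  0.34 -2.22]
-1 27 [ 0.551 -0.228  0.128] [ 1.1   0.84 -0.89  2.06  1.19  0.29 -1.84]
-1 35 [ 0.585 -0.217  0.059] [ 1.18  1.14 -1.05  2.08  1.97  0.42 -2.44]
-1 35 [ 0.551 -0.228  0.128] [ 1.25  0.96 -1.05  2.13  1.69  0.3  -2.24]
-1 45 [ 0.585 -0.217  0.059] [ 1.26  1.23 -1.06  2.14  2.49  0.38 -2.81]
-1 45 [ 0.551 -0.228  0.128] [ 1.33  1.04 -1.05  2.2   2.46  0.25 -2.88]
```

```bash
python3 - <<'E'
from h import *; from bench import arm
arm.move_pose(W((HX,HY,.40)),tool(0,1).as_rotvec())
p=arm.current_position(); o=arm.current_orientation()
c=arm.camera("wrist"); cv2.imwrite("pics/w1.png",c["frame"][:,:,::-1])
T=np.array(c["T_tool_cam"]); print(p,o,arm.current_time_s(),T.round(3).tolist())
json.dump(dict(p=p.tolist(),o=o.tolist(),T=T.tolist(),K=[c[k] for k in("fx","fy","cx","cy")]),open("w1.json","w"))
M=np.eye(4);M[:3,:3]=Ro.from_rotvec(o).as_matrix();M[:3,3]=p; V=np.linalg.inv(M@T)
for d in(-.042,0,.042):
    x=V@np.append(W((HX+d,HY,.256)),1); print(d,x[:2]/x[2]*c["fx"]+[c["cx"],c["cy"]])
print(arm.current_force())
E
```

```text
[ 0.63939306 -0.14386243  0.39979316] [ 5.23817842e-01 -3.09752127e+00 -1.01931670e-03] 3.2333 [[0.001, -0.962, -0.272, 0.069], [1.0, 0.001, 0.0, -0.001], [0.0, -0.272, 0.962, -0.121], [0.0, 0.0, 0.0, 1.0]]
-0.042 [323.73882626 178.46967869]
0 [323.62603837 235.8150979 ]
0.042 [323.52232681 288.54578712]
[ 0.20279141  0.04958628 -0.13807803]
```

View pics/w1.png

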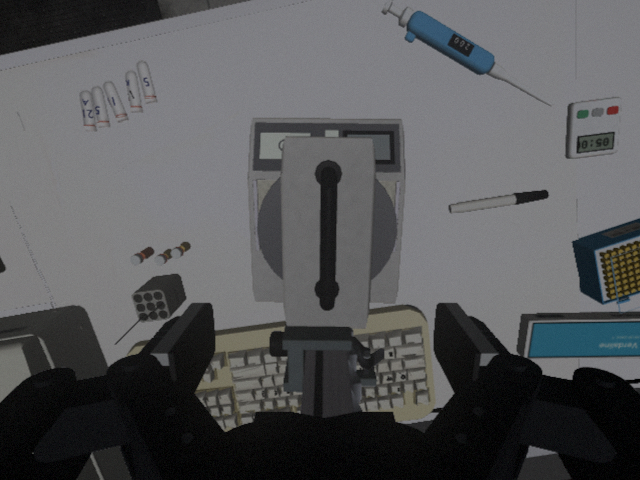

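The wrist view shows the bar as a straight vertical line at column 328 (rows 173–290), while I predicted 323.6. That's about 3 mm towards stand +y, and the yaw is right. I'll correct for it, grasp and lift.

```bash
sed -i 's/^HX,HY=.*/HX,HY=q[5]+.001,q[6]+.003/' h.py; python3 - <<'E'
from h import *; from bench import arm
arm.command_gripper(.05)
arm.move_straight(W((HX,HY,.259)),v=.12)
print(arm.current_force())
arm.command_gripper(0,60); print(arm.current_gripper_width(),arm.current_finger_force(),arm.current_force())
z0=arm.current_position()[2]
for d in(.01,.02,.03,.038,.042,.045,.048):
    arm.move_straight(W((HX,HY,.259+d)),v=.05); print(d,arm.current_position()[2]-z0,arm.current_force().round(1),arm.current_gripper_width())
print(arm.current_time_s())
c=arm.camera("side"); cv2.imwrite("pics/s1.png",cv2.resize(c["frame"][80:380,200:430,::-1],None,fx=2,fy=2))
E
```

```text
[ 0.14569845 -0.61605423 -0.09567603]
0.01024679942347089 58.47418427467346 [-2.05291187  2.82780241  4.65410759]
0.01 0.009056313136681815 [ 0.4  3.1 -4.3] 0.009754084089268816
0.02 0.01989773856939875 [ 0.   4.9 -4.6] 0.00992916461610985
0.03 0.029836132763872092 [-0.   5.6 -4.6] 0.009912183628772551
0.038 0.03917287429502747 [-2.9  7.4  5. ] 0.010170340839528044
0.042 0.04197943786341363 [ 0.6  4.5 -4.7] 0.010502863233274705
0.045 0.0447405725545818 [ 0.6  5.8 -4.3] 0.010167412216515143
0.048 0.04767410330812594 [ 0.5  4.9 -5.1] 0.009861679744956066
7.5583
```

View pics/s1.png

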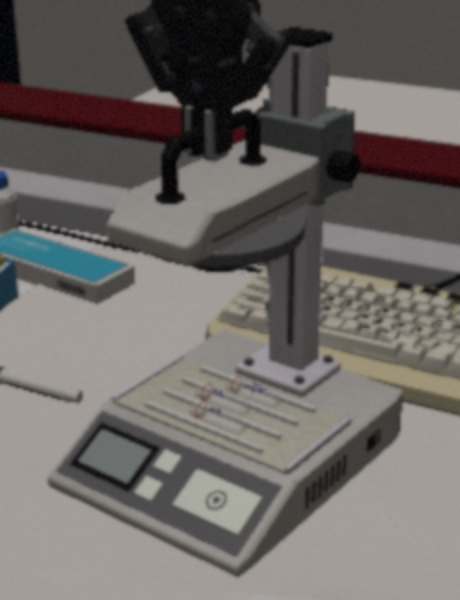

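The head is up and held in the grip, and the tubes are undisturbed. Now I'll lower it gently to see whether the notch takes the load.

```bash
python3 - <<'E'
from h import *; from bench import arm
for d in(.050,.046,.043,.041,.040,.039):
    arm.move_straight(W((HX,HY,.259+d)),v=.03); arm.pause(.1); f=arm.current_force(); print(d,arm.current_position()[2].round(4),f.round(1))
    if f[2]>3 and d<.045: break
print(arm.current_time_s())
E
```

```text
0.05 0.3091 [ 0.2  5.2 -6. ]
0.046 0.3048 [ 1.6  5.4 -6.7]
0.043 0.3018 [ 0.6  4.7 -6.8]
0.041 0.2999 [ 1.5  5.1 -6. ]
0.04 0.2997 [-0.2  4.9 -3.2]
0.039 0.2995 [-1.7  6.8  1. ]
9.7417
```

The lowering stalls at z = 0.2995 (40.5 mm up) and the load passes to the notch. I'll release, rise and verify.

```bash
python3 - <<'E'
from h import *; from bench import arm
arm.move_straight(W((HX,HY,.259+.040)),v=.03)
arm.command_gripper(.05); arm.move_straight(W((HX,HY,.42)),v=.15)
c=arm.camera("side"); cv2.imwrite("pics/s2.png",c["frame"][:,:,::-1])
a=cv2.matchTemplate
im0=cv2.imread("pics/side0.png"); t=im0[178:195,320:334]  # rear handle post foot
r=cv2.matchTemplate(c["frame"][:,:,::-1].copy()[120:230,290:360],t,cv2.TM_CCOEFF_NORMED); print(cv2.minMaxLoc(r)[1:4:2])
print("expected dy",[proj(C["side"],W((HX+.04,HY,.22+d))) for d in(0,.04,.08)], "old tpl at",(30,58))
print(arm.current_joints().round(2),arm.current_force(),arm.current_time_s())
for tilt in(20,27,33):
  for L in[(-.30,-.02,.36),(-.30,-.05,.25),(-.25,-.05,.25),(-.22,-.05,.2)]+[panel(q[3],q[4],d+.0033) for d in(.1,.06,.022)]:
    j=arm.inverse_kinematics(W(L),tool(tilt,1).as_rotvec()); print(tilt,np.round(L,3),None if j is None else np.round(j,2))
E
```

```text
(0.9813122153282166, (30, 34))
expected dy [array([319.91572551, 190.08672832]), array([319.87241909, 165.69969942]), array([319.82723102, 140.25305647])] old tpl at (30, 58)
[-0.01  0.54  0.35  1.25 -0.18  1.38  2.23] [ 0.74569299 -0.11243547 -0.38587443] 11.4667
20 [-0.3  -0.02  0.36] [ 0.7   0.16  0.04  2.02 -0.43  0.83  2.91]
20 [-0.3  -0.05  0.25] [ 1.01  0.37 -0.33  2.12 -0.38  0.52  2.93]
20 [-0.25 -0.05  0.25] [ 0.77  0.39 -0.14  2.07 -0.47  0.54  2.94]
20 [-0.22 -0.05  0.2 ] [ 0.84  0.5  -0.33  2.08 -0.32  0.38  2.76]
20 [-0.137 -0.052  0.128] [ 0.93  0.76 -0.7   1.99  0.73  0.33  1.68]
20 [-0.119 -0.052  0.093] [ 0.9   0.84 -0.7   1.98  0.95  0.32  1.47]
20 [-0.101 -0.052  0.059] [ 0.88  0.92 -0.71  1.95  1.15  0.32  1.29]
27 [-0.3  -0.02  0.36] [ 1.4   0.2  -0.69  2.07 -0.43  0.73  2.93]
27 [-0.3  -0.05  0.25] [ 1.47  0.48 -0.87  2.16 -0.1   0.41  2.69]
27 [-0.25 -0.05  0.25] [ 1.24  0.46 -0.69  2.12 -0.26  0.39  2.77]
27 [-0.22 -0.05  0.2 ] [ 1.16  0.58 -0.69  2.14 -0.08  0.25  2.58]
27 [-0.137 -0.052  0.128] [ 1.1   0.84 -0.89  2.06  1.19  0.29  1.3 ]
27 [-0.119 -0.052  0.093] [ 1.06  0.93 -0.89  2.04  1.43  0.31  1.08]
27 [-0.101 -0.052  0.059] [ 1.03  1.   -0.87  2.02  1.61  0.34  0.93]
33 [-0.3  -0.02  0.36] [-0.    0.31  1.15  2.15 -1.02  1.08 -2.64]
33 [-0.3  -0.05  0.25] [ 1.64  0.58 -1.05  2.2  -0.01  0.33  2.65]
33 [-0.25 -0.05  0.25] [ 1.41  0.53 -0.87  2.16 -0.29  0.3   2.84]
33 [-0.22 -0.05  0.2 ] [ 1.09  0.56 -0.5   2.19 -1.02  0.27 -2.71]
33 [-0.137 -0.052  0.128] [ 1.23  0.95 -1.06  2.11  1.58  0.33  1.  ]
33 [-0.119 -0.052  0.093] [ 1.19  1.04 -1.05  2.09  1.76  0.39  0.85]
33 [-0.101 -0.052  0.059] [ 1.16  1.13 -1.05  2.07  1.87  0.44  0.78]
```

The head post moved exactly 24 px up, which is one notch, and it hangs on its own with no load on the tool. Next I'll close the fingers and stage in front of the panel.

```bash
cat >>h.py <<'E'
def look(arm,name):
    p=arm.current_position(); o=arm.current_orientation(); c=arm.camera("wrist"); cv2.imwrite(f"pics/{name}.png",c["frame"][:,:,::-1])
    M=np.eye(4);M[:3,:3]=Ro.from_rotvec(o).as_matrix();M[:3,3]=p; V=np.linalg.inv(M@np.array(c["T_tool_cam"]))
    def pr(X):
        x=V@np.append(X,1); return (x[:2]/x[2]*[c["fx"],c["fy"]]+[c["cx"],c["cy"]]).round(1)
    return pr
E
python3 - <<'E'
from h import *; from bench import arm
arm.command_gripper(0,40)
e=panel(q[3],q[4],.1)
wp=[(10,(-.2,-.03,.42)),(25,(-.3,-.045,.33)),(27,(-.28,-.05,.27))]+[(27,(1-s)*np.array((-.28,-.05,.27))+s*e) for s in(.25,.5,.75,1)]
for t,L in wp:
    arm.move_pose(W(L),tool(t,1).as_rotvec()); print(np.round(L,3),arm.current_joints().round(2),arm.current_force().round(1),arm.current_time_s())
pr=look(arm,"w2")
for u,y in[(0,0),(.018,.032),(.018,-.032),(-.018,.032),(-.018,-.032),(.0135,.059),(-.0135,.059)]: print(u,y,pr(W(panel(q[3]+u,q[4]+y,.0033))))
E
```

```text
[-0.2  -0.03  0.42] [ 0.19  0.26  0.37  1.69 -0.25  1.11  2.54] [ 0.2 -0.9  0. ] 12.7417
[-0.3   -0.045  0.33 ] [ 1.36  0.29 -0.69  2.05 -0.32  0.67  2.85] [-0.8 -0.3 -0.3] 14.0333
[-0.28 -0.05  0.27] [ 1.32  0.41 -0.7   2.12 -0.31  0.47  2.86] [ 0.9 -0.3 -0. ] 14.3917
[-0.244 -0.05   0.234] [ 1.19  0.49 -0.65  2.13 -0.28  0.35  2.79] [ 0.2 -0.1  0.2] 14.7083
[-0.208 -0.051  0.198] [ 1.07  0.56 -0.6   2.12 -0.26  0.25  2.75] [ 0.2  0.3 -0.1] 15.025
[-0.171 -0.051  0.162] [ 1.17  0.75 -0.89  2.1   0.87  0.27  1.61] [-0.9 -0.6  0.5] 16.0833
[-0.135 -0.052  0.126] [ 1.1   0.85 -0.89  2.06  1.21  0.29  1.28] [0.  0.5 0.9] 16.5
0 0 [324.6 256.5]
0.018 0.032 [375.2 283.7]
0.018 -0.032 [273.9 283.6]
-0.018 0.032 [377.5 228.2]
-0.018 -0.032 [271.8 228.1]
0.0135 0.059 [418.4 277.1]
-0.0135 0.059 [421.6 235.5]
```

View pics/w2.png

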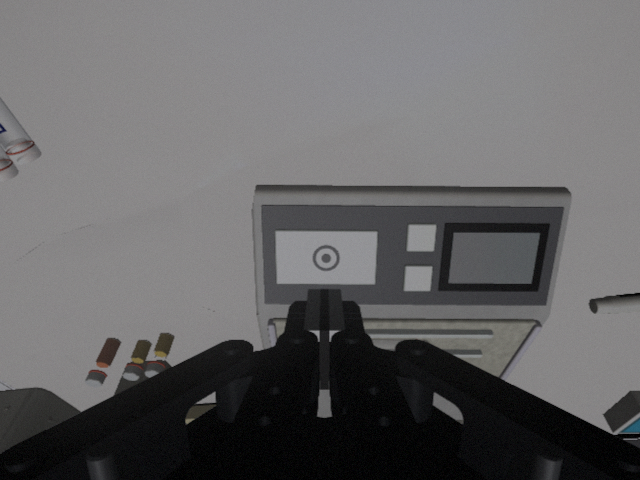

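In the wrist view the key is a white rectangle (275–378, 231–285) with its symbol at (326,258). That's within 1.5 px of the prediction, so I'll press along the normal, stepping on force.

```bash
python3 - <<'E'
from h import *; from bench import arm
o=tool(27,1).as_rotvec(); n=RS@np.array([-s,0,c_]); K=lambda d:W(panel(q[3]+.0005,q[4]-.001,d))
for d in(.065,.033): arm.move_pose(K(d),o)
arm.pause(.2); b=np.mean([arm.current_force() for _ in range(5)],0); print("base",b.round(2),arm.current_time_s())
d=.033; F=0
while d>.012 and F<11:
    d-=.0006; arm.move_straight(K(d),v=.02)
    F=n@(arm.current_force()-b); print(round(d,4),round(F,1),end="; ")
for _ in range(6):
    arm.pause(.08); print("hold",round(n@(arm.current_force()-b),1),end=" ")
print(arm.current_time_s(), (arm.current_position()-K(0)).round(4), arm.current_force().round(1))
for dd in(.04,.08): arm.move_straight(K(dd),v=.06)
print(arm.current_time_s())
E
```

```text
base [ 0.07  0.31 -0.28] 17.325
0.0324 1.7; 0.0318 0.2; 0.0312 0.9; 0.0306 -0.1; 0.03 0.2; 0.0294 0.5; 0.0288 0.8; 0.0282 -0.3; 0.0276 0.5; 0.027 0.7; 0.0264 -0.9; 0.0258 0.7; 0.0252 -0.1; 0.0246 0.7; 0.024 -0.3; 0.0234 0.7; 0.0228 0.8; 0.0222 2.0; 0.0216 3.5; 0.021 5.6; 0.0204 6.5; 0.0198 10.3; 0.0192 13.8; hold 14.1 hold 14.3 hold 15.0 hold 14.5 hold 13.8 hold 14.5 23.575 [-0.0085 -0.003   0.0178] [-7.6 -2.2 11.9]
24.8917
```

The press held about 14 N for 0.5 s and has been released. I'll do a final check.

```bash
python3 - <<'E'
from h import *; from bench import arm
arm.move_pose(W((-.22,-.052,.21)),tool(27,1).as_rotvec())
a=arm.camera("side")["frame"][100:370,210:420,::-1]; b=arm.camera("top")["frame"][130:370,180:370,::-1]
cv2.imwrite("pics/f.png",np.hstack([cv2.resize(a,(400,514)),cv2.resize(b,(400,514))])); print(arm.current_force(),arm.current_time_s())
E
```

```text
[ 0.294799    0.39733385 -0.22275553] 25.6083
```

View pics/f.png

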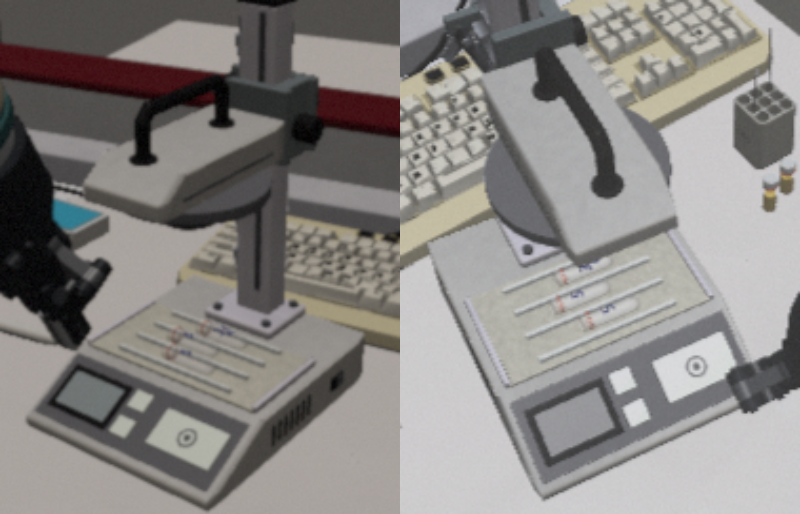

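The picture shows the head hanging one notch up, the tubes in place between their ribs, and the gripper clear of everything.

```bash
python3 -c "
from bench import arm
print(arm.finish_job())"
```

```text
the job is handed in; nothing more can be done
None
```

I raised the camera head one notch, where it now hangs by itself, pressed the capture key at about 14 N for half a second, left the tubes as they lay, and handed the job in at about 26 s; the stand's display showed no visible change to confirm the picture was taken.

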